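# Put the card weight on the pile in a badge printer

## Task

Load the badge-card printer's hopper weight: slide the small thumb latch on the printer's top to the left (as seen from the robot) as far as it goes, so that the sprung hopper cover swings open by itself; then take the card weight by its upright grip and lower it, level, into the open hopper until you feel it rest on the pile of cards, whose height is not known. Let go only once it is resting flat on the cards; do not drop it or press hard (stay well under 20 N). Leave the other things on the desk where they are.

Things in the scene. Friction and masses are not known exactly. Their poses are not given: they have to be found in the camera images.
- printer: Light-grey desktop card printer, a fixed box 268 (x) x 160 (y) x 75 mm (z). Origin on the desk under the hopper's centre; x points from the latch end (front, towards the robot) to the rear, y to its left, z up. It covers x -118 to +150, y -80 to +80 mm; its flat top is at z = 75. The card hopper is an open well in that top, 100 (x) x 68 (y) mm, centred on the origin.
- hopper (a point): Centre of the hopper's mouth, level with the printer's top; axes as the printer's. In the well lies a level pile of white cards, 86 x 54 mm, its top 9 to 45 mm below the printer's top, different every time and hidden while the cover is shut. The pile is sprung: it gives about 0.8 mm per newton, 10 mm at most.
- cover (a joint): Angle of the hopper cover, rad: 0 shut, 2.4 fully open. A grey plate 118 (x) x 84 x 5 mm on the printer's top over the hopper, hinged along y at its rear edge (printer x = 60 mm). The latch holds it shut against a light spring; once freed it swings up and over to the rear by itself in a few seconds and stays open, clear of the hopper.
- latch (a joint): Travel of the thumb latch, m: 0 locked, 0.016 at the stop. It slides along the printer's +y (to its left) and frees the cover at about 0.010. It needs 1 to 3 N and stays where it is left.
- latch_tab (a point): Centre of the latch's dark thumb tab, 12.5 mm above the printer's top, 89 mm in front of the hopper's centre; axes as the printer's. The tab is 16 (x) x 12 (y) mm, 6 to 19 mm above the printer's top, on a slide plate 22 (x) x 18 (y) x 7 mm. Flat free top for 60 mm to either side. A thin tongue, 9 mm wide, runs back from it over the cover's front lip.
- card_weight: Card weight: a steel plate 84 (x) x 52 (y) x 10 mm with an upright black grip on its centre, 40 (x) x 14 (y) mm, from 10 to 80 mm above the underside; 0.2 to 0.5 kg. Origin at the centre of the underside, z up. Goes in the hopper with its x along the printer's x, either way round, 8 mm to spare each side. Held by the top 30 mm, fingers stay above the printer's top even on the lowest pile.
- stapler: Black stapler 100 x 30 x 45 mm; origin under its centre. Leave alone.
- stamp: Office stamp: grey block 60 x 40 mm with a round black knob, 84 mm high; origin under its centre. Leave alone.
- mouse: Black computer mouse 105 x 60 x 32 mm; origin under its centre. Leave alone.
- calculator: Dark desk calculator 140 x 90 x 19 mm; origin under its centre. Leave alone.
- mug: White mug, 76 mm across, 90 mm high, with a handle; origin under its centre. Leave alone.
- card_carton: Small cardboard carton 100 x 64 x 58 mm; origin under its centre. Leave alone.
- pen_cup: Dark metal pen cup 72 mm across, 95 mm high (pens up to 155 mm); origin under its centre. Leave alone.
Things that resemble listed ones, but are neither listed nor needed, are in the scene too. Leave any yellow look-alike of the card_weight alone.

How it is judged:
By the outcome, as a careful person would: the job done as asked, in the order asked, and still so for the second after the job is handed in, with the robot touching nothing.
It also fails if it takes over 64 s, if anything falls off the work surface, if the arm or the gripper's body presses on something with over 40 N, if the wrist force passes 120 N, or if a joint passes its speed limit or range.

## Robot

A 6-joint arm with a two-finger parallel gripper is mounted at the origin on the work surface. World frame = base frame: x ahead of the robot, y to its left, z up, the work surface at z = 0. Lengths are in mm, angles in rad, forces in N, time in s.
With the tool pointing down it reaches from about 350 to 775 mm from the base axis. Payload 7.3 kg.
Tool frame: the origin (TCP) lies between the finger pads; the fingertips stand 8 mm ahead of it and the grasp point (between the pads) lies 11 mm behind it; y points along the fingers, z is the direction in which the jaws open and shut, and the axes are right-handed (so a half turn about y gives the same grasp; the last joint's range is limited). The gripper opens to 92 mm and grips with 3 to 60 N. Pads are 19 mm wide; open, the fingers measure 130 mm over their backs; the gripper's body (75 mm by 190 mm) begins 47 mm behind the grasp point.
Start: joints at [-1.283, 0.342, 1.524, -0, 1.275, -0.146], TCP at [220.693, -476.381, 234.741] pointing down, gripper open.
Joint ranges: [-2.53, 2.53], [-0.77, 2.02], [0.04, 2.7], [-1, 4.14], [0.28, 2.66], [-3.11, 3.11]. Speed limits (rad/s): [2.57, 2.57, 3.14, 3.14, 3.14, 3.14].

## Interface

Orientations are given as [roll, pitch, yaw] about the fixed x, y, z axes, in that order (R = Rz(yaw) Ry(pitch) Rx(roll)).
In Python, from plant import bot, vision, job gives the robot as it stands. The module is installed in compiled form; this text tells all that it offers.
- The arm moves only by the tool arm_command, never from a script. Its argument "deltas" is a list of rows, each a list of 4 numbers: the shift along the tool's x, y, z in m, then the turn about the tool's y in degrees. In form: [[x, y, z, twist], ...]. A call has 1 to 5 rows; each row shifts and turns the commanded pose from where the row before left it, along the tool's axes as they then stand; what a row does not reach is not made up. A row lasts 1/10 s, in which the tool goes at most 50 mm and 8.59 degrees, less where a joint would pass 70% of its speed; a pose out of reach is approached as far as the arm can. A call is refused whole if a number of a shift passes 0.05 or a number of a turn 8.59, either way. A call with a gripper value outside its range is refused whole. "claw" is the closure in counts, from 0 (fully open) to 255 (shut), set as the call begins (left out, the last holds). The fingers move at their own pace and stop on an object; the grip force is fixed at half the most. Time passes only in rows, so rows that do not move let the fingers close. It gives the time, the measured TCP pose, the force and the opening at its end, in the units of the state.
- bot.get_obs(): the state, without advancing time (a new reading comes with each control period).
- vision.capture(name): name is "scene" or "side" or "wrist"; returns a dict with "img" (480x640x3 uint8, red, green, blue), "camera_matrix" (3x3 intrinsics, pixels), "world_to_cam" (4x4, takes a point from world to camera coordinates); the wrist camera has in their place "mount" (4x4, takes a point from camera to tool coordinates, whose origin is the TCP and whose axes are the tool frame's). Camera axes: x right, y down, z forward; pixel columns grow to the right and rows downward; lengths in mm; the calibration is good to about 2 mm. A picture is of the moment at which its call begins: read the wrist's pose just before it. There is no depth.
- job.close_job(): hands the job in, once; it reports no verdict.
Trained networks look in a picture, given as the dict that the camera call returned (one of the last four; its "shot" number tells which), for a name from the list of things; names that differ only in an ending like _2 or _b are one class to them, and where a whole thing is asked for, a point or a joint stands for the part that bears it (a point fixed in the world has none). Each returns a list of dicts, best first, with "confidence" (0 to 1); they miss things now and then, are a little off and sometimes report something else, mostly with a low value. They report only what shows in the picture. A call takes as long as a camera call. They do not tell look-alikes from the thing itself.
- vision.find_in(picture, name): "xyz" ([x, y, z] in mm, in the coordinates of the camera as it stood for that picture, good to about 4 mm: the middle of the surface that is visible of it).
- vision.regions_of(picture, name): "mask" (480x640 bool, what is visible of it).
The state is a dict: "time": time; "joint_positions": joint angles; "dq": joint speeds; "tau": joint torques, N m; "tool_pos": TCP position; "tcp_rot": TCP orientation; "contact_force": force on the tool from outside, world axes, zero at the start; "moment": the same for the moment, N m; "grip_width": finger opening in mm.
Only numpy, scipy, OpenCV 4.12 (cv2) and the standard library are available. Lean on these libraries where they do the work, as an engineer would, in place of code of your own. Each camera call takes 0.05 s, during which the arm holds its last target. There are 200 camera calls.

## Working session

There is one attempt and no reset: what is moved stays moved. The work goes in short steps, Python scripts to look and compute and a tool call to move; the robot and the scene stay as the last step left them, time stands still between calls to the robot, and variables do not carry over. Pictures are saved under pics/ and viewed, about 8 in all and at most 12, crops included, and the job is handed in when it is done.

Besides the shell and the picture viewer there is one more tool, called after "Emit:" as a command line: name --pt "numbers of a row" for each row, then --argument value for the rest. arm_command: Moves the arm, as the interface text tells. Its arguments: {"type":"object","properties":{"deltas":{"type":"array","items":{"type":"array","items":{"type":"number"}}},"claw":{"type":"number"}},"required":["deltas"]}

```bash
mkdir -p pics; cat > h.py <<'E'
import numpy as np,cv2
from scipy.spatial.transform import Rotation as Ro
from plant import bot,vision,job
def T():
    o=bot.get_obs();M=np.eye(4);M[:3,:3]=Ro.from_euler('xyz',o['tcp_rot']).as_matrix();M[:3,3]=o['tool_pos'];return M
def cap(n):
    t=T();c=vision.capture(n)
    c['c2w']=t@c['mount'] if n=='wrist' else np.linalg.inv(c['world_to_cam']);return c
def save(c,f): cv2.imwrite('pics/'+f,c['img'][:,:,::-1])
def w(c,p): return (c['c2w']@np.r_[p,1])[:3]
def px(c,P):
    q=c['camera_matrix']@(np.linalg.inv(c['c2w'])@np.r_[P,1])[:3];return q[:2]/q[2]
def onz(c,uv,z):
    d=c['c2w'][:3,:3]@np.linalg.inv(c['camera_matrix'])@np.r_[uv,1];o=c['c2w'][:3,3];return o+d*(z-o[2])/d[2]
E
python3 - <<'E'
from h import *
np.set_printoptions(precision=1,suppress=True)
o=bot.get_obs();print(o['tcp_rot'],o['tool_pos'],T()[:3,:3])
s=cap('scene');d=cap('side')
save(s,'s.png');save(d,'d.png')
for nm,c in(('scene',s),('side',d)):
  for n in['printer','latch_tab','card_weight','cover']:
    for r in vision.find_in(c,n)[:3]:
      P=w(c,r['xyz']);print(nm,n,round(r['confidence'],2),P,px(c,P))
E
```

```text
[-1.6  0.  -2.7] [ 220.6 -476.   234. ] [[-0.9 -0.   0.4]
 [-0.4  0.  -0.9]
 [-0.  -1.  -0. ]]
scene printer 0.73 [652.9 -92.2  75.4] [317.  302.8]
scene latch_tab 0.72 [638.7 280.   37.8] [428.1 251.8]
scene latch_tab 0.66 [513.2 -84.1  79.6] [287.2 267.2]
scene card_weight 0.97 [211.1 364.5  20.6] [353.4 184.9]
scene card_weight 0.83 [354.4 -97.7  12.6] [254.4 257.6]
scene card_weight 0.8 [466.2 376.8  10.9] [407.9 219.3]
scene cover 0.81 [596.7 -68.1  81.8] [311.8 282.6]
scene cover 0.69 [687.3 400.5  19.6] [470.9 249.8]
side printer 0.83 [600.2 -12.3  72.1] [285.5 220.8]
side latch_tab 0.37 [511.2 -79.5  86.4] [323.7 211.3]
side card_weight 0.95 [202.8 379.3   5.8] [378.8 397.8]
side card_weight 0.89 [441.7 393.8  11.4] [272.3 363.7]
side card_weight 0.85 [336.  -84.4  12.2] [380.7 246. ]
side cover 0.8 [592.6 -57.2  78.6] [294.5 211. ]
```

```bash
ls pics
```

```text
d.png
s.png
```

View pics/s.png

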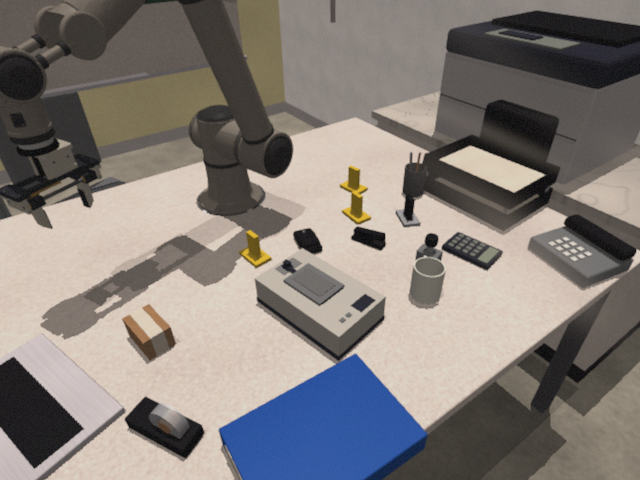

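View pics/d.png

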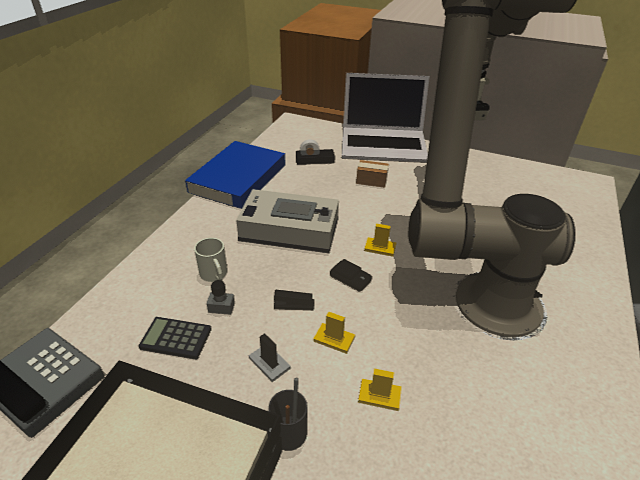

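Candidates for card_weight: yellow ones at scene (254,250), (357,210) and (353,182), which are look-alikes. The grey plate with the black grip is at scene (408,213), side (268,358), so that is the one. I'll check it in a crop and locate it.

```bash
python3 - <<'E'
from h import *
np.set_printoptions(precision=1,suppress=True)
s=cap('scene');d=cap('side')
for n,c,uv in(('s',s,(408,218)),('d',d,(270,362))):
  print('weight plate',n,onz(c,uv,10))
for n,c,uv in(('s',s,(409,194)),('d',d,(267,337))): print('grip top',n,onz(c,uv,80))
print('corners top s',[onz(s,u,75) for u in((257,290),(297,255),(383,302),(340,336))])
print('corners top d',[onz(d,u,75) for u in((337,199),(331,231),(239,216),(262,190))])
for n in['pen_cup','stapler','mouse','mug','stamp','card_carton','calculator']:
  r=vision.find_in(d,n)
  if r: print(n,w(d,r[0]['xyz']),r[0]['confidence'])
a=cv2.resize(d['img'][320:420,220:320],(400,400),interpolation=2);b=cv2.resize(s['img'][245:325,250:350],(400,400),interpolation=2)
cv2.imwrite('pics/crop1.png',np.hstack([a,b])[:,:,::-1])
E
```

```text
weight plate s [460.1 383.2  10. ]
weight plate d [448.9 390.9  10. ]
grip top s [437.9 398.9  80. ]
grip top d [457.6 380.5  80. ]
corners top s [array([ 536.6, -180.7,   75. ]), array([482., -36.,  75.]), array([736.9,  28.3,  75. ]), array([ 758.9, -108.3,   75. ])]
corners top d [array([ 503.3, -168. ,   75. ]), array([464.5, -17.3,  75. ]), array([728.9,  23.6,  75. ]), array([ 730.6, -120.5,   75. ])]
pen_cup [336.7 519.1  65.1] 0.73
stapler [475.3 221.5  34.5] 0.6
mouse [372.2  76.   24.5] 0.81
mug [715.3 202.   58.5] 0.88
stamp [631.8 295.7  36.1] 0.86
card_carton [ 463.6 -395.4   49.8] 0.91
calculator [673.7 420.   17.6] 0.88
```

View pics/crop1.png

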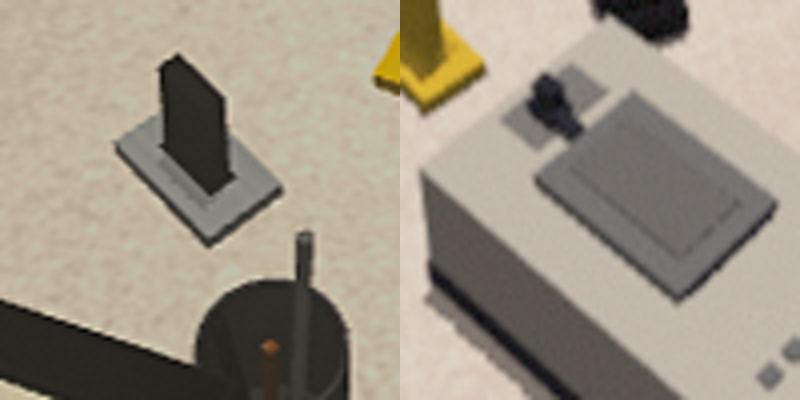

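The crop confirms it: a grey steel plate with a black upright grip (left, grip at about (195,120)). The printer's latch tab is at crop (545,95).

```bash
cat >> h.py <<'E'
def plan(P,head):
    """head: world heading (deg) of tool z, mod 180. prints twist (deg) then shift in tool axes after twist (mm)"""
    M=T();R=M[:3,:3];h=np.degrees(np.arctan2(R[1,2],R[0,2]));tw=-((head-h+90)%180-90)
    R2=R@Ro.from_rotvec([0,np.radians(tw),0]).as_matrix()
    print('pos',M[:3,3].round(1),'head',round(h,2),'twist',round(tw,2),'shift',(R2.T@(np.array(P)-M[:3,3])).round(1),'j6',round(bot.get_obs()['joint_positions'][5],2),'t',round(bot.get_obs()['time'],2))
E
python3 - <<'E'
from h import *
np.set_printoptions(precision=3,suppress=True)
plan((500,-125,235),-76)
print(vision.capture('wrist')['mount'], bot.get_obs()['tcp_rot'])
E
```

```text
pos [ 220.7 -476.4  234.8] head -65.15 twist 10.85 shift [-356.    -0.3 -273.4] j6 -0.15 t 0.95
[[   0.001    0.952    0.307  -83.561]
 [   0.001   -0.307    0.952 -149.865]
 [   1.      -0.001   -0.001   -0.125]
 [   0.       0.       0.       1.   ]] [-1.571  0.    -2.708]
```

Emit:
arm_command --pt "0 0 0 5.4" --pt "0 0 0 5.4" --pt "-0.02 0 -0.015 0" --pt "-0.036 0 -0.028 0" --pt "-0.036 0 -0.028 0" --claw 255

```text
time: 1.5
tool_pos: [293.0, -384.4, 234.6]
tcp_rot: [-1.571, 0.0, -2.898]
contact_force: [1.5, 0.2, 0.7]
grip_width: 55.9
```

Emit:
arm_command --pt "-0.036 0 -0.028 0" --pt "-0.036 0 -0.028 0" --pt "-0.036 0 -0.028 0" --pt "-0.036 0 -0.028 0" --pt "-0.036 0 -0.028 0"

```text
time: 2.0
tool_pos: [434.2, -204.1, 235.0]
tcp_rot: [-1.57, 0.0, -2.896]
contact_force: [1.2, 0.0, -0.1]
grip_width: 16.5
```

Emit:
arm_command --pt "-0.036 0 -0.028 0" --pt "-0.032 0 -0.024 0" --pt "-0.016 0 -0.012 0" --pt "0 0 0 0" --pt "0 0 0 0"

```text
time: 2.5
tool_pos: [499.0, -123.2, 234.5]
tcp_rot: [-1.571, -0.001, -2.895]
contact_force: [0.6, -0.8, -1.0]
grip_width: 0.4
```

```bash
python3 - <<'E'
from h import *
np.set_printoptions(precision=1,suppress=True)
plan((500,-125,235),-76)
c=cap('wrist');save(c,'w1.png')
for n in['printer','latch_tab','cover']:
    for r in vision.find_in(c,n)[:2]:
      P=w(c,r['xyz']);print(n,round(r['confidence'],2),P,px(c,P))
for n in['printer','cover']:
  r=vision.regions_of(c,n)
  if r:
    m=r[0]['mask'].astype('uint8');k=max(cv2.findContours(m,0,2)[0],key=cv2.contourArea);b=cv2.boxPoints(cv2.minAreaRect(k));print(n,b,[onz(c,u,80 if n=='cover' else 75) for u in b])
E
```

```text
pos [ 499.  -123.2  234.5] head -75.88 twist 0.12 shift [-0.5 -0.5  2. ] j6 0.93 t 2.5
printer 0.95 [576.5 -68.   79.1] [273.5 110.1]
latch_tab 0.98 [517.1 -86.8  83. ] [280.4 192.6]
latch_tab 0.36 [578.  -68.1  76. ] [274.4 108.2]
cover 0.9 [598.  -63.7  81.7] [273.4  78.4]
printer [[163.   0.]
 [389.   0.]
 [389. 234.]
 [163. 234.]] [array([629.6,  23.5,  75. ]), array([ 668.5, -131.5,   75. ]), array([ 503.1, -183. ,   75. ]), array([456.6,   2.5,  75. ])]
cover [[215.   0.]
 [335.   0.]
 [335. 171.]
 [215. 171.]] [array([637.6, -13.6,  80. ]), array([657.9, -94.6,  80. ]), array([ 543.8, -124.8,   80. ]), array([520.7, -32.8,  80. ])]
```

View pics/w1.png

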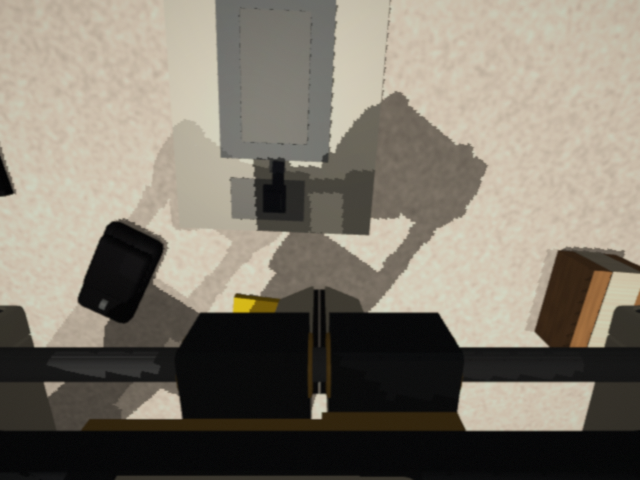

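```bash
python3 - <<'E'
from h import *
np.set_printoptions(precision=1,suppress=True)
c=cap('wrist')
g=lambda u,z:onz(c,u,z)[:2]
def ang(a,b): d=b-a;return np.degrees(np.arctan2(d[1],d[0]))
print('cover L',ang(g((220,157),80),g((216,2),80)),'R',ang(g((327,161),80),g((336,2),80)),'front',ang(g((327,161),80),g((220,157),80))-90, 'printer R', ang(g((369,234),75),g((389,2),75)))
print('front corners cover',g((220,157),80),g((327,161),80),'printer RF',g((369,234),75))
for r in vision.regions_of(c,'latch_tab')[:2]:
  m=r['mask'];y,x=np.nonzero(m);print('tabmask',r['confidence'],x.min(),x.max(),y.min(),y.max())
print('tab top corners',[g(u,94) for u in((263,185),(286,185),(286,213),(263,213))])
im=cv2.resize(c['img'][130:250,150:400],(800,384),interpolation=2);cv2.imwrite('pics/c2.png',im[:,:,::-1])
E
```

```text
cover L 10.888342896933526 R 11.005849658807131 front 11.817796950491882 printer R 11.50178699161396
front corners cover [532.5 -35.6] [ 549.7 -117.6] printer RF [ 498.8 -167.4]
tabmask 0.9 262 284 161 212
tab top corners [array([521.8, -74. ]), array([526.1, -91.1]), array([504.6, -95.8]), array([500.3, -78.3])]
```

View pics/c2.png

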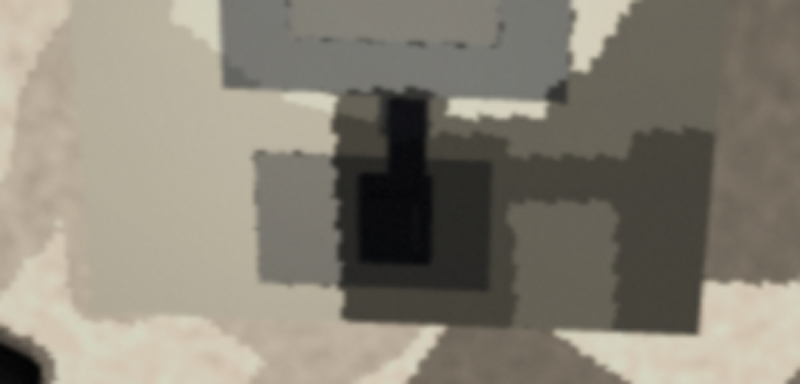

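```bash
python3 - <<'E'
from h import *
plan((516.7,-125.8,94),-78.7)
E
```

```text
pos [ 499.  -123.7  234.8] head -76.01 twist 2.69 shift [-16.9 140.8   5.5] j6 0.93 t 2.9
```

Emit:
arm_command --pt "0 0 0 2.7" --pt "-0.017 0.03 0.006 0" --pt "0 0.035 0 0" --pt "0 0.03 0 0" --pt "0 0.02 0 0"

```text
time: 3.4
tool_pos: [516.1, -125.6, 117.5]
tcp_rot: [-1.572, -0.002, -2.944]
contact_force: [-0.6, -1.1, 0.1]
grip_width: 0.3
```

Emit:
arm_command --pt "0 0.015 0 0" --pt "0 0.01 0 0" --pt "0 0 0 0" --pt "0 0 0 0"

```text
time: 3.8
tool_pos: [517.4, -125.9, 95.2]
tcp_rot: [-1.57, 0.001, -2.944]
contact_force: [0.3, 0.0, 0.4]
grip_width: 0.2
```

```bash
python3 - <<'E'
from h import *
plan((516.7,-125.8,94),-78.7)
c=cap('wrist');save(c,'w2.png')
for r in vision.find_in(c,'latch_tab')[:2]:
  P=w(c,r['xyz']);print(r['confidence'],P.round(1),px(c,P))
print(bot.get_obs()['contact_force'])
E
```

```text
pos [ 517.4 -125.9   95.2] head -78.66 twist 0.04 shift [ 0.7  1.2 -0.3] j6 0.99 t 3.8
0.65 [523.2 -86.1  82.9] [236.95322875 277.12680785]
[0.30861365 0.12269606 0.85037508]
```

View pics/w2.png

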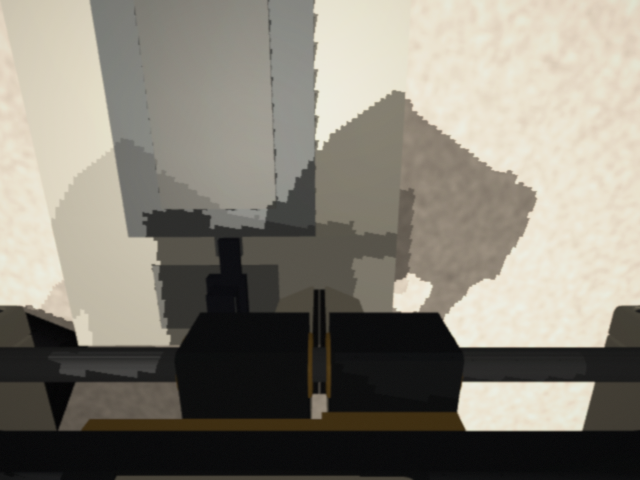

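Emit:
arm_command --pt "0 0 -0.008 0" --pt "0 0 -0.006 0" --pt "0 0 -0.004 0" --pt "0 0 -0.003 0" --pt "0 0 -0.003 0"

```text
time: 4.4
tool_pos: [512.4, -101.8, 94.8]
tcp_rot: [-1.571, 0.0, -2.943]
contact_force: [-1.2, -0.6, -0.3]
grip_width: 0.2
```

Emit:
arm_command --pt "0 0 -0.001 0" --pt "0 0 -0.001 0" --pt "0 0 -0.001 0" --pt "0 0 -0.001 0" --pt "0 0 0 0"

```text
time: 4.9
tool_pos: [511.7, -98.5, 94.8]
tcp_rot: [-1.57, 0.0, -2.944]
contact_force: [-0.8, -1.9, 0.5]
grip_width: 0.3
```

Emit:
arm_command --pt "0 0 -0.002 0" --pt "0 0 -0.002 0" --pt "0 0 -0.001 0" --pt "0 0 0 0"

```text
time: 5.3
tool_pos: [510.6, -93.1, 94.7]
tcp_rot: [-1.571, 0.0, -2.943]
contact_force: [0.1, -1.3, 0.8]
grip_width: 0.4
```

Emit:
arm_command --pt "0 0 -0.001 0" --pt "0 0 -0.001 0" --pt "0 0 0 0"

```text
time: 5.6
tool_pos: [510.2, -91.3, 94.7]
tcp_rot: [-1.571, 0.0, -2.943]
contact_force: [0.1, -1.6, -0.4]
grip_width: 0.6
```

```bash
python3 - <<'E'
from h import *
o=bot.get_obs();print(o['contact_force'],o['tool_pos'])
c=cap('wrist');save(c,'w3.png')
for r in vision.find_in(c,'latch_tab')[:2]:
  P=w(c,r['xyz']);print(r['confidence'],P.round(1),px(c,P))
E
```

```text
[ 0.14629174 -1.64244521 -0.39146048] [510.21242282 -91.27238215  94.7340141 ]
0.77 [520.8 -75.5  82.5] [290.38839137 277.36510111]
```

Emit:
arm_command --pt "0 0 -0.001 0" --pt "0 0 -0.001 0" --pt "0 0 -0.001 0" --pt "0 0 0 0"

```text
time: 6.1
tool_pos: [509.6, -88.2, 94.7]
tcp_rot: [-1.571, -0.0, -2.943]
contact_force: [1.1, -0.6, 0.6]
grip_width: 0.7
```

Emit:
arm_command --pt "0 0 -0.001 0" --pt "0 0 -0.001 0" --pt "0 0 0 0"

```text
time: 6.4
tool_pos: [509.2, -86.3, 94.7]
tcp_rot: [-1.571, -0.0, -2.943]
contact_force: [0.4, -0.8, 1.4]
grip_width: 0.3
```

Emit:
arm_command --pt "0 0 -0.001 0" --pt "0 0 -0.001 0" --pt "0 0 0 0"

```text
time: 6.7
tool_pos: [508.8, -84.4, 94.7]
tcp_rot: [-1.571, -0.0, -2.943]
contact_force: [0.3, -0.6, 0.2]
grip_width: 0.4
```

```bash
python3 - <<'E'
from h import *
c=cap('wrist')
for r in vision.find_in(c,'latch_tab')[:2]:
  P=w(c,r['xyz']);print(r['confidence'],P.round(1),px(c,P))
d=cap('side');im=np.hstack([cv2.resize(c['img'],(480,360)),cv2.resize(d['img'][170:260,230:350],(320,360),interpolation=2)[:, :]]);cv2.imwrite('pics/w4.png',im[:,:,::-1])
E
```

```text
0.91 [521.8 -70.1  82. ] [294.70901659 272.61882658]
```

View pics/w4.png

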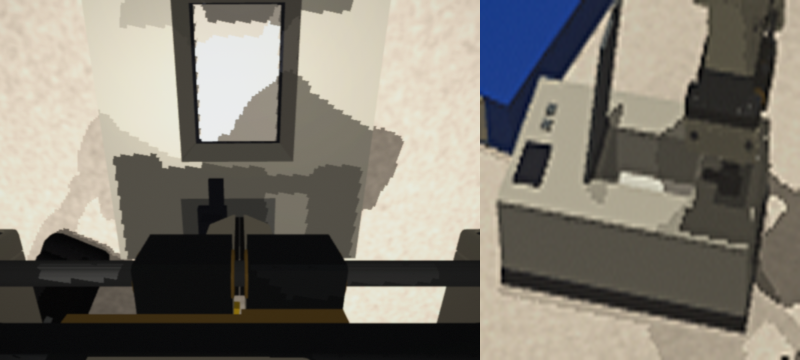

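Emit:
arm_command --pt "0 0 -0.001 0" --pt "0 0 -0.001 0" --pt "0 0 0 0"

```text
time: 7.15
tool_pos: [508.8, -83.5, 94.9]
tcp_rot: [-1.569, 0.001, -2.943]
contact_force: [0.2, -6.3, 0.3]
grip_width: 0.6
```

Emit:
arm_command --pt "0 0 -0.001 0" --pt "0 0 -0.001 0" --pt "0 0 0 0"

```text
time: 7.45
tool_pos: [508.9, -82.7, 95.4]
tcp_rot: [-1.567, 0.001, -2.943]
contact_force: [-0.5, -10.3, 2.4]
grip_width: 0.1
```

```bash
python3 - <<'E'
from h import *
o=bot.get_obs();print(o['contact_force'],o['tool_pos'])
c=cap('wrist')
for r in vision.find_in(c,'latch_tab')[:2]:
  P=w(c,r['xyz']);print(r['confidence'],P.round(1),px(c,P))
for r in vision.regions_of(c,'latch_tab')[:1]:
  y,x=np.nonzero(r['mask']);print(x.min(),x.max(),y.min(),y.max())
E
```

```text
[ -0.47864596 -10.25582135   2.39927874] [508.90599695 -82.69370054  95.36501749]
0.84 [521.5 -66.4  80.6] [290.23051209 271.19739832]
```

Emit:
arm_command --pt "0 0 0.005 0" --pt "0 -0.01 0.005 0" --pt "0 -0.03 0 0" --pt "0 -0.04 0 0" --pt "0 -0.04 0 0" --claw 0

```text
time: 8.1
tool_pos: [509.4, -90.0, 216.2]
tcp_rot: [-1.572, -0.001, -2.943]
contact_force: [0.7, 0.4, 0.1]
grip_width: 35.7
```

Emit:
arm_command --pt "0 -0.02 0 0" --pt "0 -0.01 0 0" --pt "0 0 0 0"

```text
time: 8.4
tool_pos: [510.3, -90.3, 245.8]
tcp_rot: [-1.57, 0.002, -2.943]
contact_force: [1.1, 0.3, -0.6]
grip_width: 59.8
```

```bash
python3 - <<'E'
from h import *
c=cap('wrist')
for n in('latch_tab','cover','printer'):
 for r in vision.find_in(c,n)[:1]:
  P=w(c,r['xyz']);print(n,r['confidence'],P.round(1),px(c,P))
plan((395,370,250),-78.7)
cv2.imwrite('pics/w5.png',np.hstack([c['img'][:300]])[:,:,::-1])
E
```

```text
latch_tab 0.57 [516.7 -71.4  78.9] [298.70934965 208.69379164]
cover 0.78 [661.6 -47.7  83.2] [302.34774829  10.92022212]
printer 0.57 [587.8 -66.3  76.6] [308.71165399 121.40788061]
pos [509.3 -90.1 243.1] head -78.64 twist 0.06 shift [  21.9   -6.  -473.6] j6 1.05 t 8.6
```

View pics/w5.png

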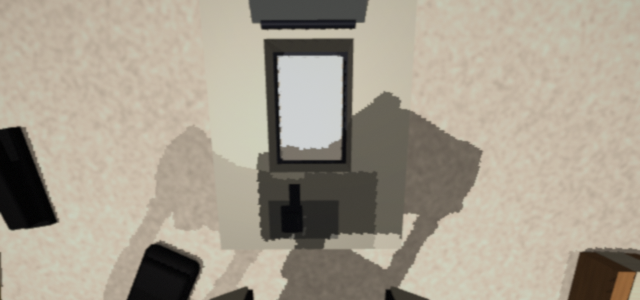

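The cover is open, with its hinge edge at row ~25. The hopper mouth spans (265,40)-(355,170) and the white pile (277,53)-(345,163). The latch is at (292,215), fully left. I'm moving on to the weight.

```bash
python3 - <<'E'
from h import *
np.set_printoptions(precision=1,suppress=True)
c=cap('wrist')
g=lambda u,z:onz(c,u,z)[:2]
def q(us,z):
  A,B,C,D=[g(u,z) for u in us] # rear-left, rear-right, front-right, front-left
  ax=lambda d:np.degrees(np.arctan2(d[1],d[0]))
  print(z,'ctr',(A+B+C+D)/4,'len',np.linalg.norm(A-D),np.linalg.norm(B-C),'wid',np.linalg.norm(A-B),np.linalg.norm(C-D),'yaw',ax(A-D),ax(B-C),ax(A-B)-90,ax(D-C)-90)
q([(265,40),(353,40),(356,171),(269,170)],75)
for z in(60,45,30):q([(277,54),(343,54),(346,163),(280,163)],z)
E
```

```text
75 ctr [595.8 -65.7] len 96.35999737385683 97.26455101586147 wid 65.73131746218641 71.79449760315336 yaw 10.780414545416368 14.355872021913092 11.29400603815887 10.679833698003904
60 ctr [594.4 -66.2] len 84.99193979713553 85.06557966610714 wid 52.15610377642058 56.69383783457209 yaw 11.112045599993698 14.169786075476333 11.297877180580016 11.330976816926906
45 ctr [594.5 -65.9] len 88.82328582695794 88.90024530270982 wid 54.50724532715774 59.24953559863474 yaw 11.112045599993703 14.169786075476345 11.297877180579988 11.33097681692692
30 ctr [594.6 -65.6] len 92.65463185678048 92.73491093931263 wid 56.85838687789491 61.805233362697386 yaw 11.112045599993698 14.169786075476337 11.29787718057996 11.330976816926935
```

Emit:
arm_command --pt "0.002 0 -0.02 0" --pt "0.002 0 -0.04 0" --pt "0.002 0 -0.043 0" --pt "0.002 0 -0.043 0" --pt "0.002 0 -0.043 0"

```text
time: 9.15
tool_pos: [462.0, 94.3, 243.8]
tcp_rot: [-1.571, -0.002, -2.944]
contact_force: [0.6, 0.1, -0.3]
grip_width: 91.8
```

Emit:
arm_command --pt "0.002 0 -0.043 0" --pt "0.002 0 -0.043 0" --pt "0.002 0 -0.043 0" --pt "0.002 0 -0.043 0" --pt "0.002 0 -0.043 0"

```text
time: 9.65
tool_pos: [409.9, 303.3, 243.8]
tcp_rot: [-1.57, -0.002, -2.943]
contact_force: [1.3, -0.4, 0.2]
grip_width: 91.5
```

Emit:
arm_command --pt "0.001 0 -0.04 0" --pt "0 0 -0.02 0" --pt "0 0 -0.01 0" --pt "0 0 0 0" --pt "0 0 0 0"

```text
time: 10.15
tool_pos: [396.3, 369.3, 244.2]
tcp_rot: [-1.57, -0.001, -2.944]
contact_force: [-0.6, -0.7, 0.5]
grip_width: 91.7
```

```bash
python3 - <<'E'
from h import *
plan((395,370,250),-78.7)
c=cap('wrist')
for n in('card_weight',):
 for r in vision.find_in(c,n)[:3]:
  P=w(c,r['xyz']);print(n,r['confidence'],P.round(1),px(c,P))
save(c,'w6.png')
E
```

```text
pos [396.3 369.3 244.2] head -78.67 twist 0.03 shift [ 1.1 -5.8 -0.9] j6 1.98 t 10.15
card_weight 0.95 [456.9 385.6   9.8] [314.86159069 139.51387024]
card_weight 0.9 [356.3 276.2   5.9] [396.38256495 254.20495989]
card_weight 0.82 [226.5 373.5   5.6] [287.00432971 341.30941493]
```

View pics/w6.png

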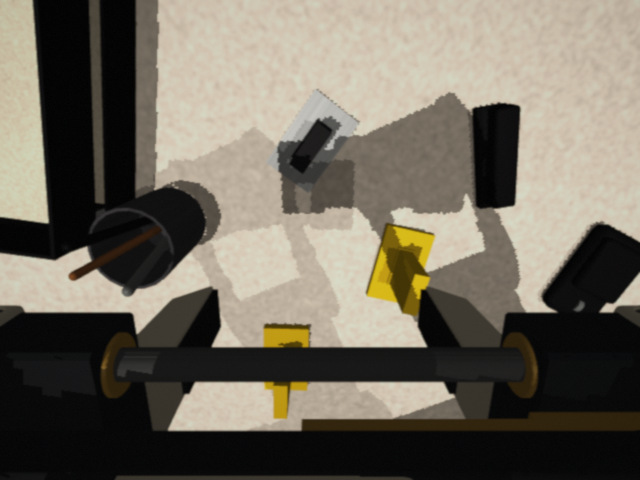

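```bash
python3 - <<'E'
from h import *
np.set_printoptions(precision=1,suppress=True)
c=cap('wrist')
g=lambda u,z:onz(c,u,z)[:2]
r=vision.regions_of(c,'card_weight')
for x in r[:3]:
  m=x['mask'].astype('uint8');mo=cv2.moments(m,True)
  u=mo['m10']/mo['m00'];v=mo['m01']/mo['m00']
  if abs(u-314)<25 and abs(v-140)<30:
    k=max(cv2.findContours(m,0,2)[0],key=cv2.contourArea)
    P=np.array([g(p[0],10) for p in k],np.float32);rc=cv2.minAreaRect(P);print('plate',rc)
    gr=cv2.cvtColor(c['img'],cv2.COLOR_RGB2GRAY);dk=((gr<40)&(cv2.erode(m,np.ones((5,5)))>0)).astype('uint8');kk=max(cv2.findContours(dk,0,2)[0],key=cv2.contourArea)
    for z in(80,):print('grip',z,cv2.minAreaRect(np.array([g(p[0],z) for p in kk],np.float32)),len(kk))
cv2.imwrite('pics/c7.png',cv2.resize(c['img'][80:200,250:380],(780,720),interpolation=2)[:600,:,::-1])
E
```

```text
(no output)
```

View pics/c7.png

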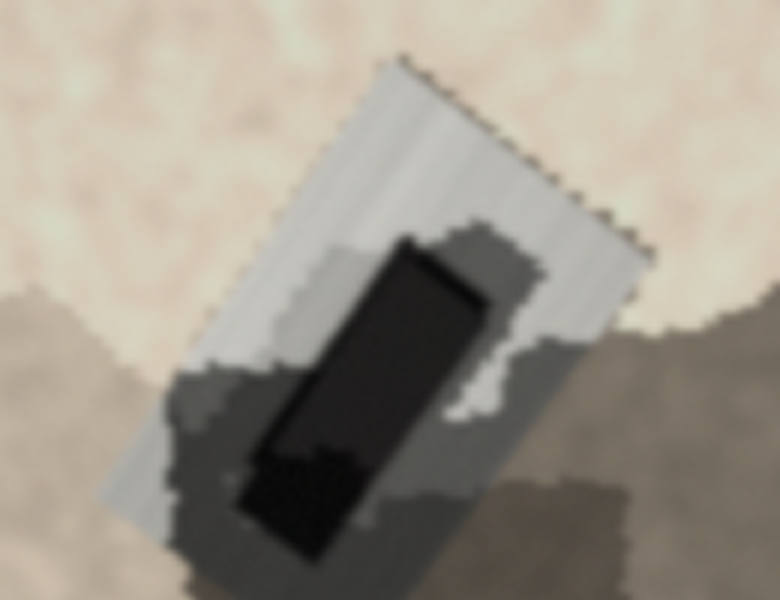

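```bash
python3 - <<'E'
from h import *
np.set_printoptions(precision=1,suppress=True)
c=cap('wrist')
g=lambda u,z:onz(c,u,z)[:2]
ax=lambda d:np.degrees(np.arctan2(d[1],d[0]))
p=[g((250+a/6,80+b/6),10) for a,b in((395,62),(655,258),(98,497))]
print('plate',p,'sides',np.linalg.norm(p[0]-p[1]),np.linalg.norm(p[0]-p[2]),'ctr',(p[1]+p[2])/2,'xaxis',ax(p[0]-p[2]),ax(p[0]-p[1])-90)
t=[g((250+a/6,80+b/6),80) for a,b in((410,260),(487,308),(318,565),(243,505))]
print('grip ctr',np.mean(t,0),'len',np.linalg.norm(t[0]-t[3]),'w',np.linalg.norm(t[0]-t[1]),'ang',ax(t[0]-t[3]),ax(t[1]-t[2]))
plan((455,385,150),-120)
E
```

```text
plate [array([501.5, 393.4]), array([480.8, 346.8]), array([426.1, 428.7])] sides 50.90845981515952 83.27105420173794 ctr [453.5 387.7] xaxis -25.073706412691493 -23.932615828061103
grip ctr [453.7 387.7] len 38.98181397871655 w 11.832710623782328 ang -24.273856699226425 -22.73884487099015
pos [396.5 369.4 244.8] head -78.73 twist 41.27 shift [-42.8  94.9 -42.8] j6 1.98 t 10.4
```

Plate and grip centres agree at (453.6, 387.7), the sides measure 83 x 51, and the x-axis is at −24.3°.

Emit:
arm_command --pt "0 0 0 5.6" --pt "0 0 0 8" --pt "0 0 0 8" --pt "0 0 0 8" --pt "0 0 0 6"

```text
time: 10.9
tool_pos: [396.3, 369.7, 244.8]
tcp_rot: [-1.571, 0.0, 2.712]
contact_force: [-0.2, -0.5, -0.0]
grip_width: 91.7
```

```bash
python3 - <<'E'
from h import *
plan((453.6,387.7,60),-114.3)
E
```

```text
pos [396.3 369.7 244.8] head -114.6 twist -0.3 shift [-44.7 184.8 -40. ] j6 2.61 t 10.9
```

Emit:
arm_command --pt "-0.02 0.015 -0.02 -0.3" --pt "-0.025 0.03 -0.02 0" --pt "0 0.035 0 0" --pt "0 0.03 0 0" --pt "0 0.015 0 0"

```text
time: 11.4
tool_pos: [452.7, 386.9, 116.6]
tcp_rot: [-1.567, -0.002, 2.723]
contact_force: [-0.3, -0.4, 0.9]
grip_width: 91.7
```

```bash
python3 - <<'E'
from h import *
plan((453.6,387.7,60),-114.3)
c=cap('wrist');save(c,'w8.png')
np.set_printoptions(precision=1,suppress=True)
for x,y in((20,7),(20,-7),(-20,-7),(-20,7)):
  a=np.radians(-24.3);print(px(c,(453.6+x*np.cos(a)-y*np.sin(a),387.7+x*np.sin(a)+y*np.cos(a),80)))
E
```

```text
pos [452.7 386.9 116.6] head -114.01 twist 0.29 shift [-0.6 56.6 -1.3] j6 2.57 t 11.4
[303.6 245.5]
[330.8 245.5]
[329.7 314.8]
[304.1 314.7]
```

View pics/w8.png

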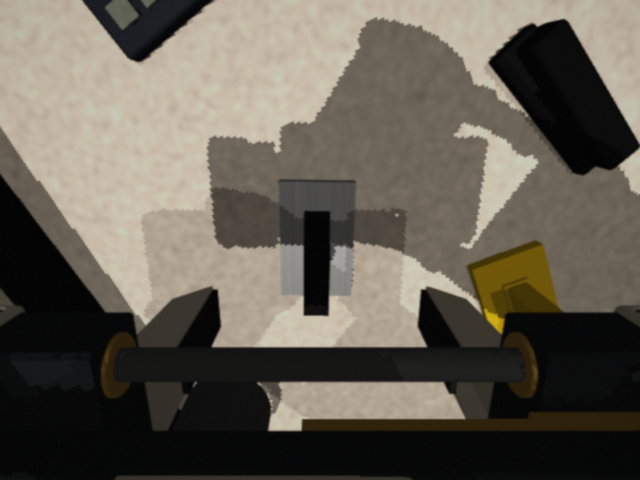

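The grip stands centred between the fingers (cols 304-330), as predicted. Descending.

Emit:
arm_command --pt "-0.001 0.015 -0.001 0.3" --pt "0 0.02 0 0" --pt "0 0.014 0 0" --pt "0 0.007 0 0" --pt "0 0 0 0"

```text
time: 11.95
tool_pos: [454.6, 388.5, 63.1]
tcp_rot: [-1.57, -0.001, 2.718]
contact_force: [-0.7, -0.2, 0.1]
grip_width: 92.0
```

Emit:
arm_command --pt "0 0 0 0" --pt "0 0 0 0" --pt "0 0 0 0" --pt "0 0 0 0" --pt "0 0 0 0" --claw 255

```text
time: 12.45
tool_pos: [454.9, 388.9, 63.9]
tcp_rot: [-1.571, 0.0, 2.718]
contact_force: [0.0, -1.0, 0.4]
grip_width: 56.4
```

Emit:
arm_command --pt "0 0 0 0" --pt "0 0 0 0" --pt "0 0 0 0" --pt "0 0 0 0" --pt "0 0 0 0"

```text
time: 12.95
tool_pos: [454.8, 388.8, 63.7]
tcp_rot: [-1.571, 0.0, 2.718]
contact_force: [0.2, -1.2, 0.3]
grip_width: 16.0
```

Emit:
arm_command --pt "0 -0.002 0 0" --pt "0 -0.004 0 0" --pt "0 -0.01 0 0" --pt "0 -0.01 0 0" --pt "0 0 0 0"

```text
time: 13.45
tool_pos: [455.9, 389.6, 91.8]
tcp_rot: [-1.574, 0.002, 2.718]
contact_force: [1.0, -0.5, -4.4]
grip_width: 13.8
```

Emit:
arm_command --pt "0 -0.02 0 0" --pt "0 -0.03 0 -4" --pt "0 -0.03 0 -8" --pt "0 -0.015 0 -8" --pt "0 -0.008 0 -8"

```text
time: 13.95
tool_pos: [455.4, 389.2, 194.9]
tcp_rot: [-1.572, 0.003, -3.07]
contact_force: [-0.9, 0.8, -4.6]
grip_width: 13.9
```

Emit:
arm_command --pt "0 0 0 -5.6" --pt "0 0 0 -2" --pt "0 0 0 0"

```text
time: 14.25
tool_pos: [454.7, 388.8, 192.8]
tcp_rot: [-1.571, 0.0, -2.943]
contact_force: [-0.4, 0.1, -4.4]
grip_width: 13.7
```

```bash
python3 - <<'E'
from h import *
plan((596.5,-65.6,190),-78.7)
o=bot.get_obs();print(o['contact_force'],o['moment'],o['grip_width'])
E
```

```text
pos [454.7 388.8 192.8] head -78.64 twist 0.06 shift [-50.    2.8 473.3] j6 1.95 t 14.25
[-0.3643389   0.11789811 -4.38369476] [0.04850132 0.02328878 0.00481222] 13.722974643805497
```

Emit:
arm_command --pt "-0.001 0 0.01 0" --pt "-0.002 0 0.02 0" --pt "-0.003 0 0.03 0" --pt "-0.004 0 0.035 0" --pt "-0.004 0 0.035 0"

```text
time: 14.75
tool_pos: [494.3, 262.4, 192.6]
tcp_rot: [-1.57, -0.0, -2.944]
contact_force: [0.5, -0.2, -4.6]
grip_width: 14.1
```

Emit:
arm_command --pt "-0.004 0 0.035 0" --pt "-0.004 0 0.035 0" --pt "-0.004 0 0.035 0" --pt "-0.004 0 0.035 0" --pt "-0.004 0 0.035 0"

```text
time: 15.25
tool_pos: [548.3, 94.4, 192.8]
tcp_rot: [-1.57, 0.0, -2.945]
contact_force: [1.2, -0.6, -4.0]
grip_width: 13.9
```

Emit:
arm_command --pt "-0.004 0 0.035 0" --pt "-0.004 0 0.035 0" --pt "-0.004 0 0.035 0" --pt "-0.003 0 0.03 0" --pt "-0.002 0 0.02 0"

```text
time: 15.75
tool_pos: [595.5, -54.9, 192.6]
tcp_rot: [-1.57, -0.0, -2.946]
contact_force: [-0.0, 0.5, -4.7]
grip_width: 13.8
```

Emit:
arm_command --pt "-0.001 0 0.01 0" --pt "0 0 0.005 0" --pt "0 0 0 0" --pt "0 0 0 0"

```text
time: 16.15
tool_pos: [599.1, -65.4, 192.7]
tcp_rot: [-1.571, -0.0, -2.942]
contact_force: [0.4, 0.6, -4.2]
grip_width: 13.9
```

```bash
python3 - <<'E'
from h import *
plan((596.5,-65.6,190),-78.7)
o=bot.get_obs();print(o['contact_force'],o['grip_width'])
c=cap('wrist');d=cap('side')
print('rear corners mouth',px(c,(598+50*.981,-65.5+50*.196,75)))
im=np.hstack([c['img'][60:420,80:560],cv2.resize(d['img'][150:285,230:350],(320,360),interpolation=2)]);cv2.imwrite('pics/w9.png',im[:,:,::-1])
E
```

```text
pos [599.1 -65.4 192.7] head -78.59 twist 0.11 shift [ 2.6  2.7 -0.3] j6 1.14 t 16.15
[ 0.36392885  0.58875384 -4.2142436 ] 13.88760641972734
rear corners mouth [319.34605159 169.56307034]
```

View pics/w9.png

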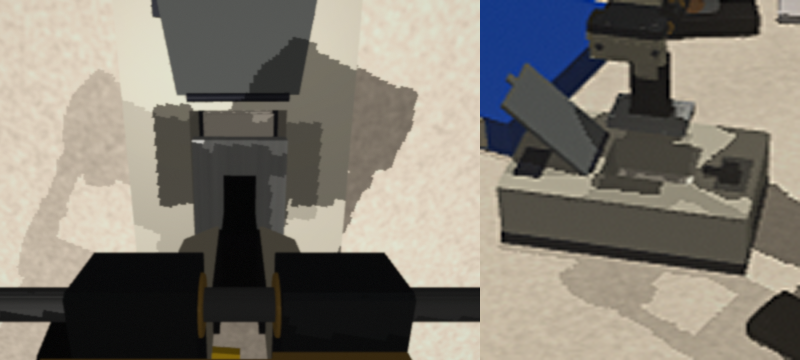

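Cover is fully open and the weight is level over the mouth (rear mouth edge at row 110 of the crop, matching the prediction). Lowering.

Emit:
arm_command --pt "0.0015 0.005 0 0" --pt "0 0.012 0 0" --pt "0 0.015 0 0" --pt "0 0.01 0 0" --pt "0 0.005 0 0"

```text
time: 16.75
tool_pos: [597.1, -66.6, 143.9]
tcp_rot: [-1.572, -0.003, -2.943]
contact_force: [-0.0, -1.0, -3.4]
grip_width: 13.4
```

Emit:
arm_command --pt "0 0.002 0 0" --pt "0 0.002 0 0" --pt "0 0.001 0 0" --pt "0 0 0 0"

```text
time: 17.15
tool_pos: [598.0, -67.0, 141.0]
tcp_rot: [-1.57, 0.001, -2.943]
contact_force: [-0.7, 0.0, -3.9]
grip_width: 13.8
```

```bash
python3 - <<'E'
from h import *
plan((597.5,-65.5,135),-78.7)
o=bot.get_obs();print(o['contact_force'],o['moment'],o['grip_width'])
c=cap('wrist');d=cap('side')
im=np.hstack([c['img'][60:420,80:560],cv2.resize(d['img'][150:285,230:350],(320,360),interpolation=2)]);cv2.imwrite('pics/w10.png',im[:,:,::-1])
E
```

```text
pos [598. -67. 141.] head -78.65 twist 0.05 shift [ 0.2  6.  -1.6] j6 1.13 t 17.15
[-0.68403954  0.02539368 -3.87586968] [ 0.00641857 -0.0383264  -0.04281423] 13.764974177639225
```

Emit:
arm_command --pt "0 0 -0.0015 0" --pt "0 0.002 0 0" --pt "0 0.002 0 0" --pt "0 0.002 0 0" --pt "0 0 0 0"

```text
time: 17.75
tool_pos: [597.3, -65.4, 134.2]
tcp_rot: [-1.571, -0.001, -2.943]
contact_force: [-0.2, 0.5, -4.5]
grip_width: 13.8
```

Emit:
arm_command --pt "0 0.0015 0 0" --pt "0 0.0015 0 0" --pt "0 0.0015 0 0" --pt "0 0 0 0"

```text
time: 18.15
tool_pos: [597.4, -65.4, 129.9]
tcp_rot: [-1.571, -0.001, -2.943]
contact_force: [0.2, -0.4, -5.5]
grip_width: 13.8
```

Emit:
arm_command --pt "0 0.0015 0 0" --pt "0 0.0015 0 0" --pt "0 0 0 0"

```text
time: 18.45
tool_pos: [597.4, -65.4, 126.9]
tcp_rot: [-1.571, -0.0, -2.943]
contact_force: [-1.2, -0.4, -4.3]
grip_width: 13.7
```

Emit:
arm_command --pt "0 0.0015 0 0" --pt "0 0.0015 0 0" --pt "0 0 0 0"

```text
time: 18.75
tool_pos: [597.4, -65.4, 123.9]
tcp_rot: [-1.571, -0.0, -2.943]
contact_force: [-0.3, 0.4, -3.9]
grip_width: 13.8
```

Emit:
arm_command --pt "0 0.0015 0 0" --pt "0 0.0015 0 0" --pt "0 0 0 0"

```text
time: 19.05
tool_pos: [597.4, -65.4, 120.9]
tcp_rot: [-1.571, -0.0, -2.943]
contact_force: [-0.4, 0.2, -3.0]
grip_width: 13.6
```

Emit:
arm_command --pt "0 0.001 0 0" --pt "0 0.001 0 0" --pt "0 0 0 0"

```text
time: 19.35
tool_pos: [597.5, -65.4, 119.0]
tcp_rot: [-1.571, -0.0, -2.943]
contact_force: [-0.7, -0.0, -4.7]
grip_width: 13.6
```

Emit:
arm_command --pt "0 0.001 0 0" --pt "0 0.001 0 0" --pt "0 0 0 0"

```text
time: 19.65
tool_pos: [597.5, -65.4, 117.0]
tcp_rot: [-1.571, -0.0, -2.943]
contact_force: [0.0, -0.7, -3.8]
grip_width: 14.2
```

Emit:
arm_command --pt "0 0.001 0 0" --pt "0 0.001 0 0" --pt "0 0 0 0"

```text
time: 19.95
tool_pos: [597.4, -65.4, 115.0]
tcp_rot: [-1.571, -0.0, -2.943]
contact_force: [0.0, 0.1, -3.5]
grip_width: 13.7
```

Emit:
arm_command --pt "0 0.001 0 0" --pt "0 0.001 0 0" --pt "0 0 0 0"

```text
time: 20.25
tool_pos: [597.5, -65.4, 113.0]
tcp_rot: [-1.571, -0.0, -2.943]
contact_force: [0.9, 0.7, -4.7]
grip_width: 13.8
```

Emit:
arm_command --pt "0 0.001 0 0" --pt "0 0.001 0 0" --pt "0 0 0 0"

```text
time: 20.55
tool_pos: [597.5, -65.4, 111.0]
tcp_rot: [-1.571, -0.0, -2.943]
contact_force: [0.1, -0.7, -4.8]
grip_width: 13.9
```

Emit:
arm_command --pt "0 0.001 0 0" --pt "0 0.001 0 0" --pt "0 0 0 0"

```text
time: 20.85
tool_pos: [597.5, -65.4, 109.0]
tcp_rot: [-1.571, -0.0, -2.943]
contact_force: [0.6, 0.3, -4.8]
grip_width: 13.7
```

Emit:
arm_command --pt "0 0.001 0 0" --pt "0 0.001 0 0" --pt "0 0 0 0"

```text
time: 21.15
tool_pos: [597.5, -65.4, 107.0]
tcp_rot: [-1.571, -0.0, -2.943]
contact_force: [-0.2, -0.5, -3.6]
grip_width: 13.8
```

Emit:
arm_command --pt "0 0.001 0 0" --pt "0 0.001 0 0" --pt "0 0 0 0"

```text
time: 21.45
tool_pos: [597.5, -65.4, 105.0]
tcp_rot: [-1.571, -0.0, -2.943]
contact_force: [-0.0, -0.1, -4.0]
grip_width: 13.6
```

Emit:
arm_command --pt "0 0.001 0 0" --pt "0 0.001 0 0" --pt "0 0 0 0"

```text
time: 21.75
tool_pos: [597.5, -65.4, 103.0]
tcp_rot: [-1.571, -0.0, -2.943]
contact_force: [-0.9, -0.0, -3.8]
grip_width: 13.9
```

Emit:
arm_command --pt "0 0.001 0 0" --pt "0 0.001 0 0" --pt "0 0 0 0"

```text
time: 22.05
tool_pos: [597.7, -65.5, 101.3]
tcp_rot: [-1.571, 0.0, -2.943]
contact_force: [0.1, -0.4, -2.0]
grip_width: 13.9
```

Emit:
arm_command --pt "0 0.001 0 0" --pt "0 0 0 0" --pt "0 0 0 0"

```text
time: 22.35
tool_pos: [597.7, -65.5, 100.4]
tcp_rot: [-1.571, 0.0, -2.943]
contact_force: [-0.7, -0.5, -1.7]
grip_width: 14.1
```

Emit:
arm_command --pt "0 0.001 0 0" --pt "0 0 0 0" --pt "0 0 0 0"

```text
time: 22.65
tool_pos: [597.7, -65.5, 99.4]
tcp_rot: [-1.571, 0.0, -2.943]
contact_force: [-0.6, -0.6, -0.2]
grip_width: 13.7
```

Emit:
arm_command --pt "0 0.001 0 0" --pt "0 0 0 0" --pt "0 0 0 0"

```text
time: 22.95
tool_pos: [597.7, -65.5, 98.4]
tcp_rot: [-1.571, 0.0, -2.943]
contact_force: [-1.3, -0.4, 0.6]
grip_width: 13.7
```

```bash
python3 - <<'E'
from h import *
o=bot.get_obs();print(o['contact_force'],o['moment'],o['tcp_rot'],o['tool_pos'])
E
```

```text
[-1.27780918 -0.42610002  0.61971592] [-0.01019459  0.11124236  0.02197261] [-1.57055063e+00  2.90107064e-04 -2.94343951e+00] [597.67831364 -65.49260779  98.36012736]
```

Emit:
arm_command --pt "0 0 0 0" --pt "0 0 0 0" --pt "0 0 0 0" --pt "0 0 0 0" --pt "0 0 0 0" --claw 100

```text
time: 23.45
tool_pos: [597.6, -65.4, 98.2]
tcp_rot: [-1.571, 0.0, -2.943]
contact_force: [0.3, 0.1, 0.6]
grip_width: 49.2
```

Emit:
arm_command --pt "0 0 0 0" --pt "0 0 0 0" --pt "0 0 0 0"

```text
time: 23.75
tool_pos: [597.6, -65.4, 98.2]
tcp_rot: [-1.571, 0.0, -2.943]
contact_force: [-0.4, 0.3, -0.0]
grip_width: 55.7
```

Emit:
arm_command --pt "0 -0.005 0 0" --pt "0 -0.015 0 0" --pt "0 -0.03 0 0" --pt "0 -0.04 0 0" --pt "0 -0.04 0 0"

```text
time: 24.25
tool_pos: [597.2, -65.4, 229.7]
tcp_rot: [-1.571, -0.001, -2.943]
contact_force: [0.8, -0.1, -0.1]
grip_width: 55.6
```

Emit:
arm_command --pt "0.02 -0.02 0 0" --pt "0.04 0 0 0" --pt "0.04 0 0 0" --pt "0.02 0 0 0" --pt "0 0 0 0"

```text
time: 24.75
tool_pos: [478.0, -89.3, 249.2]
tcp_rot: [-1.57, 0.0, -2.945]
contact_force: [-0.7, -0.1, -0.0]
grip_width: 55.5
```

```bash
python3 - <<'E'
from h import *
np.set_printoptions(precision=1,suppress=True)
o=bot.get_obs();print(o['contact_force'],o['time'],o['tool_pos'])
O=np.array([597.8,-65.5]);a=np.radians(11.3);X=np.array([np.cos(a),np.sin(a)]);Y=np.array([-X[1],X[0]])
c=cap('wrist')
for n in('card_weight','latch_tab','cover'):
 for r in vision.find_in(c,n)[:3]:
  P=w(c,r['xyz']);q=P[:2]-O;print(n,round(r['confidence'],2),P,'printer',q@X,q@Y,px(c,P))
for r in vision.regions_of(c,'card_weight')[:3]:
  y,x=np.nonzero(r['mask']);print('mask',r['confidence'],x.min(),x.max(),y.min(),y.max())
for z,dx,dy in((102.5+2,20,7),(34.5+10,42,26)):
  print(z,[px(c,np.r_[O+sx*dx*X+sy*dy*Y,z]) for sx in(1,-1) for sy in(1,-1)])
g=cv2.cvtColor(c['img'],cv2.COLOR_RGB2GRAY)
u0,v0=px(c,np.r_[O,104]).astype(int)
m=(g[v0-60:v0+60:4,u0-60:u0+60:3]); print('\n'.join(''.join(' .:-=+*#%@'[int(x)*10//256] for x in r) for r in m),u0,v0)
d=cap('side')
for r in vision.find_in(d,'card_weight')[:4]:
  P=w(d,r['xyz']);q=P[:2]-O;print('side',round(r['confidence'],2),P,'printer',q@X,q@Y)
E
```

```text
[-0.7 -0.1 -0. ] 24.75 [478.  -89.3 249.2]
card_weight 0.76 [356.3 -88.5  11.7] printer -241.36909420067562 24.76431141771986 [297.4 306.3]
card_weight 0.58 [337.  244.6  -0.8] printer -194.94081157630293 355.2169534070195 [  2.6 264.1]
latch_tab 0.93 [518.  -70.5  84.9] printer -79.24306940456923 10.784990204132129 [306.1 169.7]
mask 0.69 0 2 224 293
mask 0.63 270 319 281 346
mask 0.59 287 350 15 122
104.5 [array([309.1,  27.7]), array([329.5,  27.7]), array([309.6,  90.1]), array([329.1,  90.1])]
44.5 [array([287.4,  13.9]), array([351. ,  13.8]), array([289.9, 121.4]), array([348.6, 121.3])]
 319 59
side 0.74 [336.8 274.9   9.3] printer -189.22272196343184 384.96169432710826
side 0.72 [336.9 -81.5  11.6] printer -258.92564160819103 35.4446638430611
side 0.63 [593.3 -62.5  84.8] printer -3.795430594449279 3.863702345765141
side 0.56 [200.2 381.5   6.8] printer -302.2954618294499 516.2076095832354
```

```bash
python3 -c "
from h import *
print(job.close_job())"
```

```text
the job is handed in; nothing more can be done
None
```

The job is done and handed in at about 25 s of the 64 s allowed. The hopper cover is open and the grey card weight lies on the cards in the hopper.

- **Latch:** I pushed the tab left until it met its stop, with about 10 N at the stop. The tab locator showed it had moved 15.9 mm out of 16. The cover swung open and stayed open.
- **Weight:** I took the grey plate by its black grip and left the three yellow look-alikes alone. I lowered it in 1–2 mm steps. Contact came with the underside at about z = 37 mm, roughly 38 mm below the printer's top. I let go at about +0.6 N net force.
- **Last checks:** After release, the weight's outline in the wrist image (columns 287–350, rows 15–122) matched a level, centred plate to about 1 pixel. The side-camera locator put it about 5 mm off centre, within its coarse error. The arm was clear, with no force beyond noise.
- **Not checked:** My 12 pictures ran out before the final lowering, so these last checks are numbers only. I did not re-measure the other objects on the desk; the only forces felt were on the latch and the weight. The cover locator returned nothing in the last image; the picture taken just before lowering showed it fully open.

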